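# Close the starter jar so that it can breathe

## Robot

A 7-joint arm with a two-finger parallel gripper is mounted at the origin on a cart in front of the work surface, level with it; the furniture and walls round the work are solid. World frame = base frame: x ahead of the robot, y to its left, z up, the work surface at z = 0. Lengths are in m, angles in rad, forces in N, time in s.
With the tool pointing down it reaches from about 0.4 to 0.875 m from the base axis. Payload 19.3 kg.
Tool frame: the origin (TCP) lies midway between the tips of the shut fingers; the grasp point (between the pads) lies 19 mm behind it (bot.grip_point_offset is the distance from the TCP to the grasp point, in m); z points along the fingers, y is the direction in which the jaws open and shut (so a half turn about z gives the same grasp; the last joint's range is limited). The gripper opens to 85 mm and grips with 20 to 120 N. Pads are 22 mm wide; open, the fingers measure 114 mm over their backs; the gripper's body (76 mm by 85 mm) begins 54 mm behind the grasp point. The pads swing forward as they close: fully open they stand 13 mm farther back than shut.
Start: joints at [1.064, 0.521, -0.036, 1.599, 0.021, 1.021, -0.113], TCP at [0.264, -0.566, 0.231] pointing down, gripper open.
Joint ranges: [-2.91, 2.91], [-0.3, 2.13], [-1.5, 1.42], [0.17, 2.43], [-1.26, 4.41], [0.16, 1.93], [-2.52, 2.52]. Speed limits (rad/s): [1.89, 1.89, 2.39, 2.39, 3.01, 3.01, 3.01].

## Interface

Orientations are given as [roll, pitch, yaw] about the fixed x, y, z axes, in that order (R = Rz(yaw) Ry(pitch) Rx(roll)).
In Python, from workcell import bot, viewer, workorder gives the robot as it stands.
- The arm moves only by the tool move_arm, never from a script. Its argument "plan" is a list of rows, each a list of 6 numbers: the shift along the tool's x, y, z scaled (see below), then the turn, a rotation vector about the tool's x, y, z scaled (see below). A call has 1 to 5 rows; each row shifts and turns the commanded pose from where the row before left it, along the tool's axes as they then stand; what a row does not reach is not made up. The controller multiplies each number of a shift by 0.025 m and each number of a turn by pi rad. A row lasts 1/10 s, in which the tool goes at most 50 mm and 8.59 degrees, less where a joint would pass 70% of its speed; a pose out of reach is approached as far as the arm can. A call with a number of a shift or a turn outside -1 to 1 is refused whole. A call with a gripper value outside its range is refused whole. "claw" is the closure, from -1 (fully open) to 1 (shut), so that 0 is half open, set as the call begins (left out, the last holds). The fingers move at their own pace and stop on an object; "force" is the grip in N (left out, the last holds). Time passes only in rows, so rows that do not move let the fingers close. It gives the time, the measured TCP pose, the force and the opening at its end, in the units of the state.
- bot.observe(): the state, without advancing time (a new reading comes with each control period).
- viewer.grab_frame(name): name is "side" or "top" or "wrist"; returns the picture (384x512x3 uint8, red, green, blue); there is no depth.
- viewer.camera_info(name): a dict with "K" (3x3 intrinsics, pixels), "D" ([k1, k2, p1, p2, k3] as OpenCV has them; the pictures are not rectified), "R" (3x3) and "t" (3): a world point X has camera coordinates R X + t. Camera axes: x right, y down, z forward; pixel columns grow to the right and rows downward; lengths in m; the calibration is good to about 2 mm. A picture is of the moment at which its call begins: read the wrist's pose just before it. camera_info takes no time and is no camera call; for the wrist camera it gives the pose at the moment of the call.
- workorder.job_done(): hands the job in, once; it reports no verdict.
The state is a dict: "clock": time; "qpos": joint angles; "qd": joint speeds; "joint_efforts": joint torques, N m; "position": TCP position; "tool_rot": TCP orientation; "force": force on the tool from outside, world axes, zero at the start; "moment": the same for the moment, N m; "grip_width": finger opening in m.
Only numpy, scipy, OpenCV 4.12 (cv2) and the standard library are available. Lean on these libraries where they do the work, as an engineer would, in place of code of your own. Each camera call takes 0.05 s, during which the arm holds its last target.

## Task

Close the sourdough starter jar so that it can still breathe: lift its lid, the larger of the two black screw lids, out of the steel pan, screw it clockwise onto the white jar until it stops fully home, then back it off a quarter turn. Finish while still gripping the lid at that setting, because I will tape it down while you hold it. Leave the small cap in the pan and the roll of tape where it lies.

Things in the scene. Friction and masses are not known exactly. Their poses are not given: they have to be found in the camera images.
- jar_lid: Round black plastic screw lid, 60 mm across, 24 mm high, ribbed edge, about 45 g; lies open side down in the steel pan. Origin: centre of its lower edge; z up; x along the raised bar (40 x 6 mm) on its top. Inside, under the bar's ends, two lugs 6 mm wide, middle 9.6 mm above the lower edge; inner width 46 mm between the lugs, 53 mm elsewhere, depth 20 mm. A half turn makes no difference.
- small_cap: Black plastic cap of the same make, only 40 mm across and 18 mm high, lying in the same pan; not needed. Origin: centre of its underside.
- pan: Shallow stainless steel pan, fixed, 262 mm long (its y) by 166 mm (its x) and 38 mm high, walls and floor 3 mm, with an 8 mm rim outwards. Origin: centre of its underside.
- starter_jar: White stoneware jar, 92 mm across, fixed on its rubber mat (128 mm across). Origin: centre of the mat's underside; z up; x and -x point to two small moulded marks on its shoulder. Screw neck from 110 to 140 mm above the origin, 45 mm across, 51 mm over the threads, slippery. Right-hand double thread (clockwise from above goes down), 12 mm of travel per turn, 1 mm of axial play, with end stops.
- jar_rim (a point): Centre of the jar's mouth at rim level, 140 mm above the jar's origin. Angles anticlockwise from the jar's x: the two threads begin at the top at 330 and 150 degrees and run down clockwise. A lid lowered on at any angle rests its lugs on a thread; turned clockwise, each lug passes under the beginning of the other thread (140 degrees before home) and is then drawn down.
- lid_home (a point): Where the lid's origin lies when it is screwed fully home: on the jar's axis, 120 mm above the jar's origin. The lid then sits on the rim, its lugs meet the end stops, it cannot turn farther, and its bar is in line with the jar's two marks (either way round). A quarter turn back, the bar is square to the line of the marks and the lid stands 2 to 3.5 mm higher.
- tape_roll: Roll of brown tape lying flat, 92 mm across, 48 mm high; loose, to be left alone. Origin: centre of its underside.
Not all that is in view belongs to the job. What is shaped like the jar_lid but turquoise is not meant.

How it is judged:
On the way, in this order (a step that is already met when the one before it is completed fails the run):
1. the lid is lifted out of the pan in the fingers (height (world z) of jar_lid above 0.07 m and contact force between the fingers and jar_lid above 1 N), for 0.1 s.
2. the lid is screwed fully home on the jar (horizontal distance between jar_lid and jar_rim below 0.003 m and z of jar_lid in the frame of starter_jar below 0.121 m and angle between jar_lid's own z axis and vertical below 0.08 rad and angle between the x axis of jar_lid and the x axis of starter_jar, either way round below 0.17 rad), for 0.1 s.
At the end, for the whole second after the job is handed in: After being fully home, the lid stands a quarter turn back (within 20 degrees), 0.8 to 4.7 mm above home height, level within 5 degrees, centred within 3 mm, still, and gripped by the fingers (over 2 N); the small cap is in the pan, the tape within 30 mm of its place (horizontal distance between jar_lid and jar_rim below 0.003 m and angle between jar_lid's own z axis and vertical below 0.08 rad and z of jar_lid in the frame of starter_jar between 0.1208 and 0.1247 m and angle between the x axis of jar_lid and the x axis of starter_jar, either way round above 1.22 rad and contact force between the fingers and jar_lid above 2 N and angular speed of jar_lid below 0.15 rad/s and height (world z) of small_cap below 0.03 m and distance of small_cap from where it was at the start of the episode below 0.15 m and distance of tape_roll from where it was at the start of the episode below 0.03 m); the arm keeps its last pose, push and grip.
It fails at once if the small cap leaves the pan (height (world z) of small_cap above 0.04 m).
It fails at once if the roll of tape is pushed away (distance of tape_roll from where it was at the start of the episode above 0.03 m).
It also fails if it takes over 67 s, if anything falls off the work surface, if the arm or the gripper's body presses on something with over 40 N, if the wrist force passes 120 N, or if a joint passes its speed limit or range.

## Working session

There is one attempt and no reset: what is moved stays moved. The work goes in short steps, Python scripts to look and compute and a tool call to move; the robot and the scene stay as the last step left them, time stands still between calls to the robot, and variables do not carry over. Pictures are saved under pics/ and viewed, and the job is handed in when it is done.

Besides the shell and the picture viewer there is one more tool, called as name(argument=value, ...) on one line, values as JSON. move_arm: Moves the arm, as the interface text tells. Shifts and turns lie within -1 to 1; 1 stands for 0.025 m of shift or pi rad of turn. Its arguments: {"type":"object","properties":{"plan":{"type":"array","items":{"type":"array","items":{"type":"number"}}},"claw":{"type":"number"},"force":{"type":"number"}},"required":["plan"]}

```bash
mkdir -p pics; ls; cat > h.py <<'E'
from workcell import bot, viewer, workorder
import numpy as np, cv2
def save(n,fn):
    im=viewer.grab_frame(n); cv2.imwrite('pics/'+fn+'.png',im[:,:,::-1]); return im
def ray(n,px,info=None):
    c=info or viewer.camera_info(n); K=np.array(c['K']);D=np.array(c['D']);R=np.array(c['R']);t=np.array(c['t'])
    p=cv2.undistortPoints(np.array(px,float).reshape(-1,1,2),K,D).reshape(-1,2)
    d=np.c_[p,np.ones(len(p))]@R
    return -R.T@t,d
def plane(n,px,z,info=None):
    o,d=ray(n,px,info); s=(z-o[2])/d[:,2]
    return o+d*s[:,None]
def proj(n,X,info=None):
    c=info or viewer.camera_info(n)
    R=np.array(c['R'])
    return cv2.projectPoints(np.array(X,float).reshape(-1,3),cv2.Rodrigues(R)[0],np.array(c['t'],float),np.array(c['K'],float),np.array(c['D'],float))[0].reshape(-1,2)
E
python3 - <<'E'
from h import *
s=bot.observe();print(s); print(bot.grip_point_offset)
for n in('top','side','wrist'):
    c=viewer.camera_info(n);print(n,np.round(-np.array(c['R']).T@np.array(c['t']),3))
    save(n,n+'0')
E
```

```text
pics
{'clock': 0.0, 'qpos': array([ 1.0638094 ,  0.52201989, -0.03631272,  1.60000937,  0.02120019,
        1.0211443 , -0.11282169]), 'qd': array([-9.23622092e-04,  1.32043491e-04, -5.52956823e-05,  2.43029850e-03,
        1.43941922e-03, -9.25429612e-04,  3.15648092e-04]), 'joint_efforts': array([ 5.80426331e-05, -9.27088094e+01,  1.97987549e+00, -3.69935882e+01,
        1.78768043e-02,  8.07895849e-03, -3.03516640e-05]), 'position': array([ 0.26419997, -0.56601971,  0.23072177]), 'tool_rot': array([-3.14040054e+00,  9.50355848e-05,  4.36742711e-01]), 'force': array([ 0.24819795,  0.43906128, -0.63034532]), 'moment': array([ 0.02166965, -0.06710874, -0.03743234]), 'grip_width': 0.08564109395986909}
0.0187
top [ 0.316 -0.283  1.549]
side [0.345 0.524 0.797]
wrist [ 0.337 -0.532  0.373]
```

View pics/top0.png

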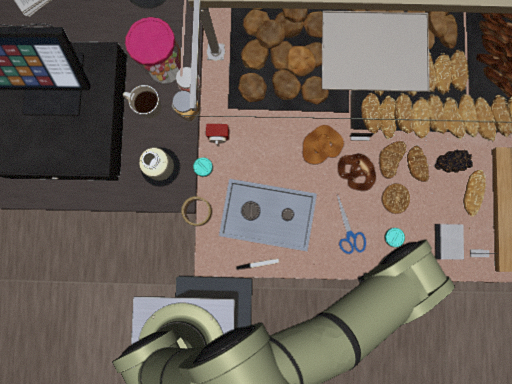

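View pics/side0.png

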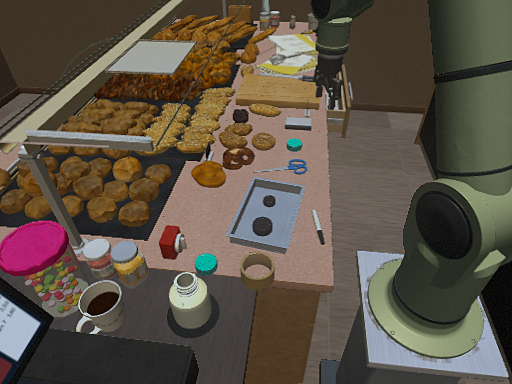

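View pics/wrist0.png

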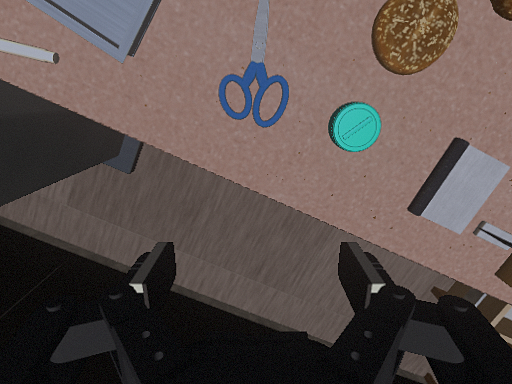

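The top view shows the large lid at about (251,210), the small cap at (288,214), the jar at (155,165) and the tape at (196,211). Next I'll zoom in.

```bash
python3 - <<'E'
import cv2,numpy as np
t=cv2.imread('pics/top0.png');s=cv2.imread('pics/side0.png')
a=cv2.resize(t[135:255,125:325],None,fx=4,fy=4,interpolation=cv2.INTER_CUBIC)
b=cv2.resize(s[170:340,150:340],None,fx=3.5,fy=3.5,interpolation=cv2.INTER_CUBIC)
cv2.imwrite('pics/topz.png',a);cv2.imwrite('pics/sidez.png',b)
E
```

```text
(no output)
```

View pics/topz.png

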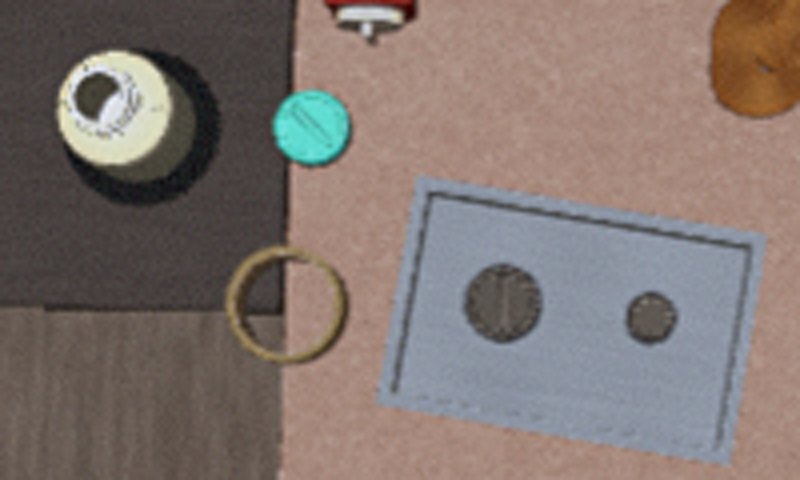

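View pics/sidez.png

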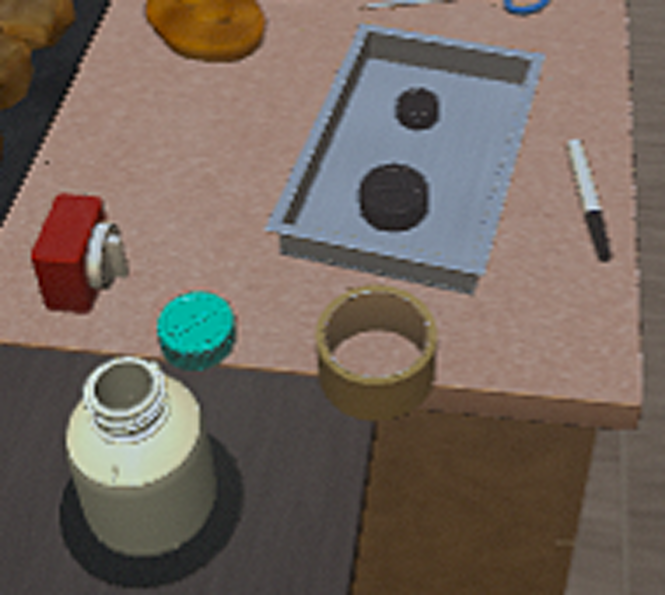

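```bash
python3 - <<'E'
from h import *
ct=viewer.camera_info('top');cs=viewer.camera_info('side')
def tz(u,v):return [125+(u+.5)/4-.5,135+(v+.5)/4-.5]
def sz(u,v):return [150+(u+.5)/3.5-.5,170+(v+.5)/3.5-.5]
def tri(a,b):
    o1,d1=ray('top',[a],ct);o2,d2=ray('side',[b],cs);d1=d1[0];d2=d2[0]
    A=np.c_[d1,-d2];x=np.linalg.lstsq(A,o2-o1,rcond=None)[0]
    p,q=o1+x[0]*d1,o2+x[1]*d2;return (p+q)/2,np.linalg.norm(p-q)
print('mouth',tri(tz(98,97),sz(124,386)))
print('mat left', 'tape top',tri(tz(287,304),sz(377,330)))
print('lid',tri(tz(503,303),sz(394,194)))
print('cap',tri(tz(652,318),sz(417,106)))
print('lid z.027', plane('top',[tz(503,303)],.027,ct),plane('side',[sz(394,192)],.027,cs))
print('cap z.021', plane('top',[tz(652,318)],.021,ct))
print('pan rim', plane('top',[tz(420,178),tz(767,234),tz(727,464),tz(377,402)],.038,ct))
print('lidbar',plane('top',[tz(506,268),tz(502,340)],.027,ct))
# table heights: counter right edge
print('px size', ct['K'])
E
```

```text
mouth (array([0.56588168, 0.09062775, 0.13560546]), np.float64(0.0005237953233685428))
mat left tape top (array([ 0.42241137, -0.04060696,  0.04320098]), np.float64(0.0006235487989484116))
lid (array([ 0.42886278, -0.20671294,  0.01440302]), np.float64(0.0009593456189240452))
cap (array([ 0.42033106, -0.32430857,  0.0103919 ]), np.float64(6.882338751909315e-05))
lid z.027 [[ 0.42841196 -0.207321    0.027     ]] [[ 0.42731019 -0.19724322  0.027     ]]
cap z.021 [[ 0.41964501 -0.32402228  0.021     ]]
pan rim [[ 0.52408071 -0.14035344  0.038     ]
 [ 0.48580414 -0.41166964  0.038     ]
 [ 0.30742898 -0.38323322  0.038     ]
 [ 0.34876027 -0.11243372  0.038     ]]
lidbar [[ 0.45591796 -0.20894639  0.027     ]
 [ 0.39947905 -0.20730211  0.027     ]]
px size [[488.53947895   0.         265.0652503 ]
 [  0.         488.53947895 195.26449887]
 [  0.           0.           1.        ]]
```

```bash
python3 - <<'E'
from h import *
c=viewer.camera_info('wrist');R=np.array(c['R']);s=bot.observe()
print(R.round(3)); print(c['K'])
y=s['tool_rot'][2];from scipy.spatial.transform import Rotation as Ro
T=Ro.from_euler('xyz',s['tool_rot']).as_matrix();o=-R.T@np.array(c['t'])
print('cam in tool',T.T@(o-s['position']),'axis in tool',T.T@R[2], s['clock'])
E
```

```text
[[ 0.423 -0.906  0.   ]
 [-0.862 -0.403  0.309]
 [-0.28  -0.131 -0.951]]
[[283.75603508   0.         256.6591256 ]
 [  0.         283.75603508 188.56431063]
 [  0.           0.           1.        ]]
cam in tool [ 0.08034696 -0.00058953 -0.14195821] axis in tool [-3.08853308e-01  8.94462229e-04  9.51109265e-01] 0.15
```

move_arm(plan=[[0.8,-0.68,0,0,0,0],[0.8,-0.68,0,0,0,0],[0.8,-0.68,0,0,0,0],[0.8,-0.68,0,0,0,0],[0.8,-0.68,0,0,0,0]], claw=-1)

```text
clock: 0.65
position: [0.3193, -0.4459, 0.2311]
tool_rot: [-3.141, 0.0, 0.437]
force: [1.6, -1.3, 0.5]
grip_width: 0.0856
```

move_arm(plan=[[0.8,-0.68,0,0,0,0],[0.8,-0.68,0,0,0,0],[0.8,-0.68,0,0,0,0],[0.8,-0.68,0,0,0,0],[0.8,-0.68,0,0,0,0]])

```text
clock: 1.15
position: [0.374, -0.3266, 0.2312]
tool_rot: [-3.141, 0.0, 0.437]
force: [1.0, -0.1, -0.3]
grip_width: 0.0854
```

move_arm(plan=[[0.8,-0.68,0,0,0,0],[0.8,-0.68,0,0,0,0],[0.8,-0.68,0,0,0,0],[0.8,-0.68,0,0,0,0],[0.8,-0.68,0,0,0,0]])

```text
clock: 1.65
position: [0.4286, -0.2073, 0.2313]
tool_rot: [-3.142, 0.0, 0.437]
force: [0.1, -0.2, 0.2]
grip_width: 0.0855
```

move_arm(plan=[[0,0,0,0,0,0]])

```text
clock: 1.75
position: [0.4296, -0.2054, 0.2313]
tool_rot: [-3.141, -0.001, 0.441]
force: [0.6, -1.3, -0.1]
grip_width: 0.0852
```

```bash
python3 - <<'E'
from h import *
s=bot.observe();print(s['position'],s['tool_rot'],s['qpos'],s['qd'].round(3),s['clock'])
import pickle
info=viewer.camera_info('wrist');save('wrist','w1');pickle.dump((info,s),open('w1.pkl','wb'))
print(proj('wrist',[[.428,-.207,.027]],info))
E
```

```text
[ 0.4296337  -0.2054126   0.23130533] [-3.14092622e+00 -7.98870075e-04  4.40899596e-01] [ 0.46720263  0.29034953 -0.1773746   1.9726928   0.06405179  0.88372357
 -0.87344226] [ 0.044  0.002  0.042 -0.002  0.006  0.001  0.062] 1.75
[[257.54491618 165.94192805]]
```

View pics/w1.png

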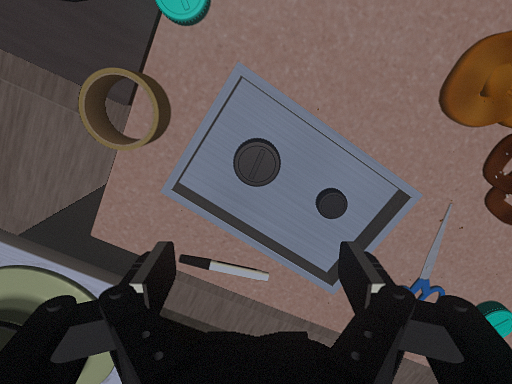

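```bash
python3 - <<'E'
from h import *
import pickle
info,s=pickle.load(open('w1.pkl','rb'))
im=cv2.imread('pics/w1.png')
g=cv2.cvtColor(im,cv2.COLOR_BGR2GRAY)
m=((g<75)).astype(np.uint8); m[:120]=0;m[200:]=0;m[:,:225]=0;m[:,290:]=0
n,l,st,ce=cv2.connectedComponentsWithStats(m)
i=1+np.argmax(st[1:,4]);print(st[i],ce[i])
c=max(cv2.findContours((l==i).astype(np.uint8),0,1)[0],key=cv2.contourArea)[:,0,:]
for z in (.003,.027):
    P=plane('wrist',c,z,info)[:,:2].astype(np.float32); print(z,cv2.minEnclosingCircle(P),cv2.fitEllipse(P))
cv2.imwrite('pics/w1z.png',cv2.resize(im[125:195,220:290],None,fx=8,fy=8,interpolation=cv2.INTER_CUBIC))
E
```

```text
[ 233  138   48   49 1824] [256.44517544 161.96655702]
0.003 ((0.4266284704208374, -0.20618832111358643), 0.03322571888566017) ((0.42643946409225464, -0.20623987913131714), (0.06226146221160889, 0.06524957716464996), 114.91909790039062)
0.027 ((0.4315145015716553, -0.20389123260974884), 0.031078804284334183) ((0.43133777379989624, -0.20393942296504974), (0.05822626128792763, 0.06102072075009346), 114.91910552978516)
```

View pics/w1z.png

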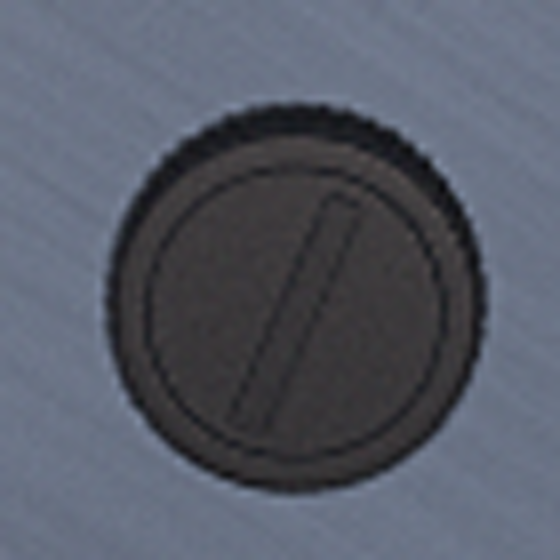

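```bash
python3 - <<'E'
from h import *
import pickle
info,s=pickle.load(open('w1.pkl','rb'))
z=lambda u,v:[220+(u+.5)/8-.5,125+(v+.5)/8-.5]
P=plane('wrist',[z(297,309),z(342,197),z(249,425),z(147,309),z(447,309),z(297,160),z(297,458)],.027,info)
print(P); d=P[1]-P[2];print(np.linalg.norm(d),np.degrees(np.arctan2(d[1],d[0])),np.linalg.norm(P[3]-P[4]),np.linalg.norm(P[5]-P[6]))
E
```

```text
[[ 0.43072478 -0.2045266   0.027     ]
 [ 0.44956227 -0.20326695  0.027     ]
 [ 0.41050316 -0.2056717   0.027     ]
 [ 0.42074041 -0.18338419  0.027     ]
 [ 0.44071408 -0.22566727  0.027     ]
 [ 0.45175558 -0.19459037  0.027     ]
 [ 0.4088205  -0.21487553  0.027     ]]
0.03913306930110568 3.523067430112325 0.04676329812598749 0.04748588235304118
```

move_arm(plan=[[0.83,-0.7,-0.25,0,0,0],[0.83,-0.7,-0.25,0,0,0],[0.83,-0.7,-0.25,0,0,0],[0.83,-0.7,-0.25,0,0,0],[0.83,-0.7,-0.25,0,0,0]])

```text
clock: 2.3
position: [0.4855, -0.0852, 0.2628]
tool_rot: [3.141, 0.0, 0.435]
force: [0.2, -0.7, -0.7]
grip_width: 0.0853
```

move_arm(plan=[[0.83,-0.7,-0.25,0,0,0],[0.83,-0.7,-0.25,0,0,0],[0.83,-0.7,-0.25,0,0,0],[0.83,-0.7,-0.25,0,0,0],[0.83,-0.7,-0.25,0,0,0]])

```text
clock: 2.8
position: [0.5427, 0.0379, 0.2939]
tool_rot: [3.141, 0.0, 0.436]
force: [-0.4, -0.4, -0.2]
grip_width: 0.0856
```

move_arm(plan=[[0.83,-0.7,-0.25,0,0,0],[0.83,-0.7,-0.25,0,0,0],[0,0,0,0,0,0],[0,0,0,0,0,0],[0,0,0,0,0,0]])

```text
clock: 3.3
position: [0.5649, 0.0858, 0.306]
tool_rot: [3.141, 0.001, 0.435]
force: [0.8, -0.2, 1.1]
grip_width: 0.0856
```

```bash
python3 - <<'E'
from h import *
s=bot.observe();print(s['position'],s['tool_rot'],s['qpos'],s['qd'].round(3),s['clock'])
import pickle
info=viewer.camera_info('wrist');im=save('wrist','w2');pickle.dump((info,s),open('w2.pkl','wb'))
p=proj('wrist',[[.566,.091,.14]],info)[0];print(p)
x,y=[int(v) for v in p]; x0=max(0,x-75);y0=max(0,y-60);print(x0,y0)
cv2.imwrite('pics/w2z.png',cv2.resize(im[y0:y0+140,x0:x0+150,::-1],None,fx=4,fy=4,interpolation=cv2.INTER_CUBIC))
E
```

```text
[0.56493738 0.08576081 0.30602123] [3.14120566e+00 7.73466590e-04 4.35277540e-01] [-0.03425196  0.37751895 -0.30001132  1.63975587  0.12052934  1.14319517
 -1.50004311] [ 0.005 -0.005 -0.002  0.001 -0.001 -0.001 -0.003] 3.3
[252.98014907 169.02847282]
177 109
```

View pics/w2z.png

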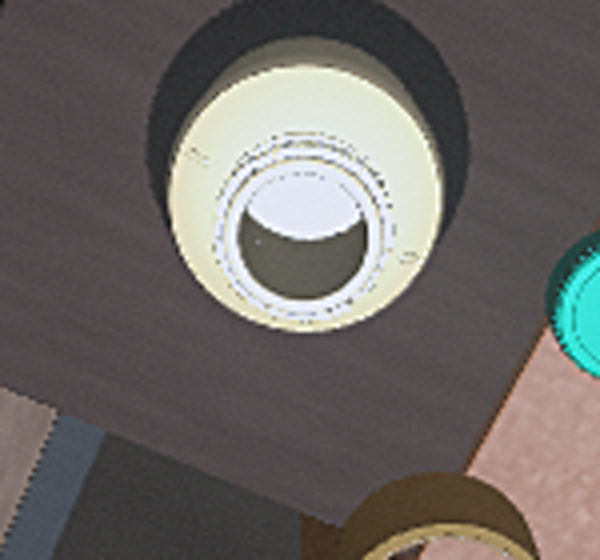

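View pics/w2.png

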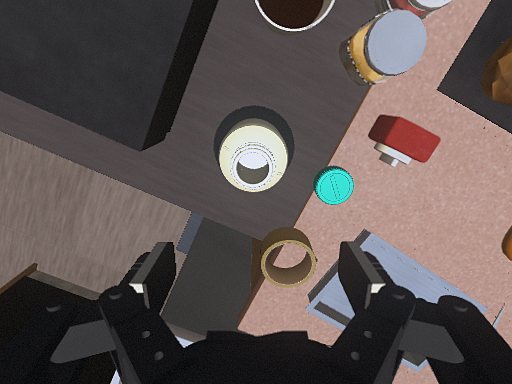

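```bash
python3 - <<'E'
from h import *
import pickle
info,s=pickle.load(open('w2.pkl','rb'))
z=lambda u,v:[177+(u+.5)/4-.5,109+(v+.5)/4-.5]
P=plane('wrist',[z(303.5,235),z(238,235),z(369,235),z(303.5,170),z(303.5,300)],.14,info);print(P,np.linalg.norm(P[1]-P[2]),np.linalg.norm(P[3]-P[4]))
for h in(.085,.09,.095,.1,.105,.11):
    Q=plane('wrist',[z(200,155),z(408,257)],h,info);d=Q[1]-Q[0]
    print(h,Q.mean(0),np.linalg.norm(d),np.degrees(np.arctan2(d[1],d[0])))
im=cv2.imread('pics/w2.png');cv2.imwrite('pics/w2y.png',cv2.resize(im[140:200,210:295],None,fx=9,fy=9,interpolation=cv2.INTER_CUBIC))
E
```

```text
[[0.56749574 0.09227806 0.14      ]
 [0.559803   0.10882092 0.14      ]
 [0.5751916  0.07573554 0.14      ]
 [0.58408848 0.09991222 0.14      ]
 [0.55029536 0.08436495 0.14      ]] 0.03648906004393431 0.037198012432653464
0.085 [0.56383135 0.09065875 0.085     ] 0.0756283967515787 -91.64824322960915
0.09 [0.56484867 0.0910665  0.09      ] 0.07458635446027974 -91.64824322960918
0.095 [0.565866   0.09147425 0.095     ] 0.0735443121689808 -91.64824322960912
0.1 [0.56688332 0.091882   0.1       ] 0.07250226987768187 -91.64824322960915
0.105 [0.56790065 0.09228975 0.105     ] 0.07146022758638293 -91.64824322960918
0.11 [0.56891797 0.0926975  0.11      ] 0.07041818529508401 -91.64824322960921
```

View pics/w2y.png

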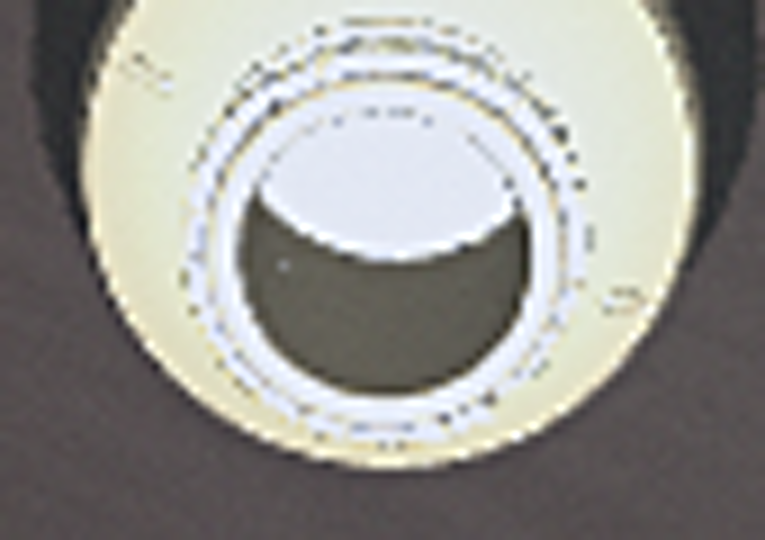

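move_arm(plan=[[0,0,0,0,0,-0.0475],[0,0,0,0,0,-0.0475],[0,0,0,0,0,-0.0475],[0,0,0,0,0,-0.0475],[0,0,0,0,0,-0.0475]])

```text
clock: 3.85
position: [0.565, 0.0861, 0.3063]
tool_rot: [3.141, 0.0, 1.188]
force: [1.0, 0.7, 0.4]
grip_width: 0.0853
```

move_arm(plan=[[0,0,0,0,0,-0.0475],[0,0,0,0,0,-0.0475],[0,0,0,0,0,-0.0475],[0,0,0,0,0,-0.0475],[0,0,0,0,0,-0.0475]])

```text
clock: 4.35
position: [0.565, 0.0861, 0.3062]
tool_rot: [-3.141, 0.0, 1.934]
force: [0.5, 0.3, -0.2]
grip_width: 0.0852
```

move_arm(plan=[[0,0,0,0,0,-0.0475],[0,0,0,0,0,0],[0,0,0,0,0,0],[0,0,0,0,0,0]])

```text
clock: 4.75
position: [0.5651, 0.0868, 0.3063]
tool_rot: [-3.142, 0.0, 2.074]
force: [-1.1, -0.6, -0.8]
grip_width: 0.0854
```

```bash
python3 - <<'E'
from h import *
s=bot.observe();print(s['position'],s['tool_rot'],s['qpos'],s['qd'].round(3),s['clock'])
import pickle
info=viewer.camera_info('wrist');im=save('wrist','w3');pickle.dump((info,s),open('w3.pkl','wb'))
p=proj('wrist',[[.567,.092,.14]],info)[0];print(p)
x,y=[int(v) for v in p]; x0=max(0,x-45);y0=max(0,y-35);print(x0,y0)
cv2.imwrite('pics/w3z.png',cv2.resize(im[y0:y0+66,x0:x0+88,::-1],None,fx=9,fy=9,interpolation=cv2.INTER_CUBIC))
E
```

```text
[0.56512254 0.08683899 0.3063058 ] [-3.14150290e+00  2.11656130e-04  2.07402614e+00] [ 0.20169567  0.42317535 -0.63764969  1.62648905  0.26772593  1.18086717
  0.00689026] [-0.006 -0.    -0.002 -0.     0.001  0.     0.013] 4.75
[259.27825772 167.84309172]
214 132
```

View pics/w3z.png

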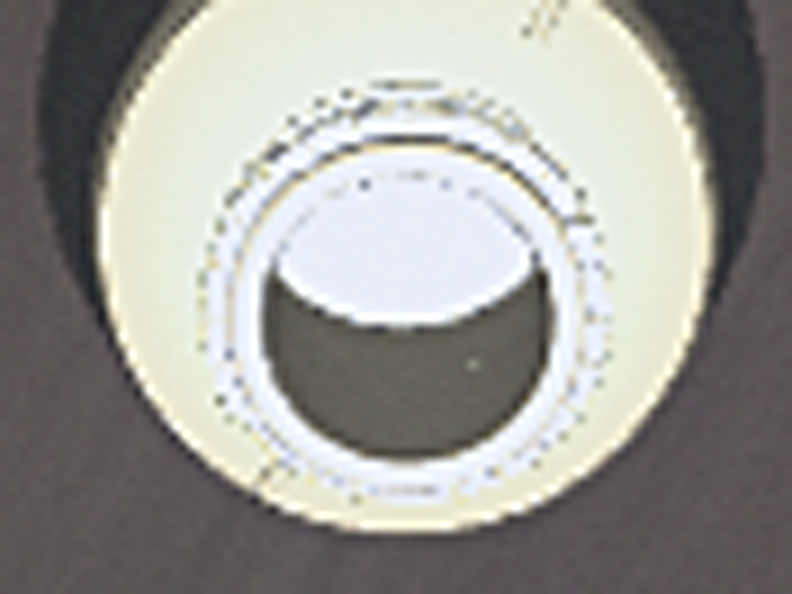

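```bash
python3 - <<'E'
from h import *
import pickle
i2,s2=pickle.load(open('w2.pkl','rb'));i3,s3=pickle.load(open('w3.pkl','rb'))
z2=lambda u,v:[210+(u+.5)/9-.5,140+(v+.5)/9-.5]
z3=lambda u,v:[214+(u+.5)/9-.5,132+(v+.5)/9-.5]
a=plane('wrist',[z2(385,252)],.14,i2)[0];b=plane('wrist',[z3(407,317)],.14,i3)[0];print(a,b)
for i,q in((i2,[z2(147,72),z2(625,300)]),(i3,[z3(545,15),z3(273,470)])):
    for h in (.1,.105):
        Q=plane('wrist',q,h,i);d=Q[1]-Q[0];print(h,Q.mean(0),np.degrees(np.arctan2(d[1],d[0])))
r=lambda s:(lambda y:np.array([[np.cos(y),np.sin(y)],[np.sin(y),-np.cos(y)]]))(s['tool_rot'][2])
A=np.block([[np.eye(2),r(s2)],[np.eye(2),r(s3)]])
print(np.linalg.solve(A,np.r_[a[:2],b[:2]]))
E
```

```text
[0.56722971 0.0923601  0.14      ] [0.56591942 0.09279772 0.14      ]
0.1 [0.56668149 0.09202995 0.1       ] -91.02163978015884
0.105 [0.56770171 0.09243557 0.105     ] -91.02163978015876
0.1 [0.56594598 0.09281451 0.1       ] -91.47912952836815
0.105 [0.56539771 0.09373998 0.105     ] -91.47912952836813
[5.66370141e-01 9.19668331e-02 9.45241953e-04 5.85357239e-06]
```

move_arm(plan=[[-0.634,-0.864,0.5,0,0,0],[-0.634,-0.864,0.5,0,0,0],[-0.634,-0.864,0.5,0,0,0],[-0.634,-0.864,0.5,0,0,0],[-0.634,-0.864,0.5,0,0,0]])

```text
clock: 5.3
position: [0.5087, -0.0354, 0.2434]
tool_rot: [3.141, 0.0, 2.076]
force: [0.9, 0.1, -0.3]
grip_width: 0.0856
```

move_arm(plan=[[-0.634,-0.864,0.5,0,0,0],[-0.634,-0.864,0.5,0,0,0],[-0.634,-0.864,0.5,0,0,0],[-0.634,-0.864,0.5,0,0,0],[-0.634,-0.864,0.5,0,0,0]])

```text
clock: 5.8
position: [0.4529, -0.1572, 0.181]
tool_rot: [3.141, 0.0, 2.076]
force: [1.3, -1.4, 0.9]
grip_width: 0.0859
```

move_arm(plan=[[-0.634,-0.864,0.5,0,0,0],[-0.634,-0.864,0.5,0,0,0],[0,0,0,0,0,0],[0,0,0,0,0,0]])

```text
clock: 6.2
position: [0.4309, -0.2051, 0.1563]
tool_rot: [-3.141, -0.0, 2.076]
force: [-0.0, -0.0, 0.6]
grip_width: 0.0857
```

```bash
python3 - <<'E'
from h import *
s=bot.observe();print(s['position'],s['tool_rot'],s['qpos'],s['clock'])
import pickle
info=viewer.camera_info('wrist');im=save('wrist','w4');pickle.dump((info,s),open('w4.pkl','wb'))
print(proj('wrist',[[.4298,-.2049,.027]],info)[0])
E
```

```text
[ 0.43094188 -0.2050512   0.15627222] [-3.14148584e+00 -2.91159549e-04  2.07582178e+00] [ 0.73464562  0.43923806 -0.53036496  2.03154488  0.32040894  0.75125958
  0.51374425] 6.2
[254.45825062 179.66169125]
```

View pics/w4.png

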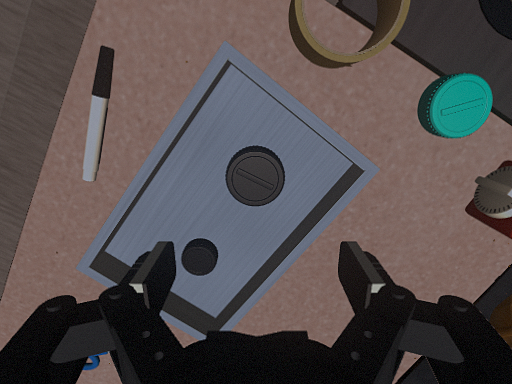

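```bash
python3 - <<'E'
import cv2
im=cv2.imread('pics/w4.png');cv2.imwrite('pics/w4z.png',cv2.resize(im[140:215,215:295],None,fx=8,fy=8,interpolation=cv2.INTER_CUBIC))
E
```

```text
(no output)
```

View pics/w4z.png

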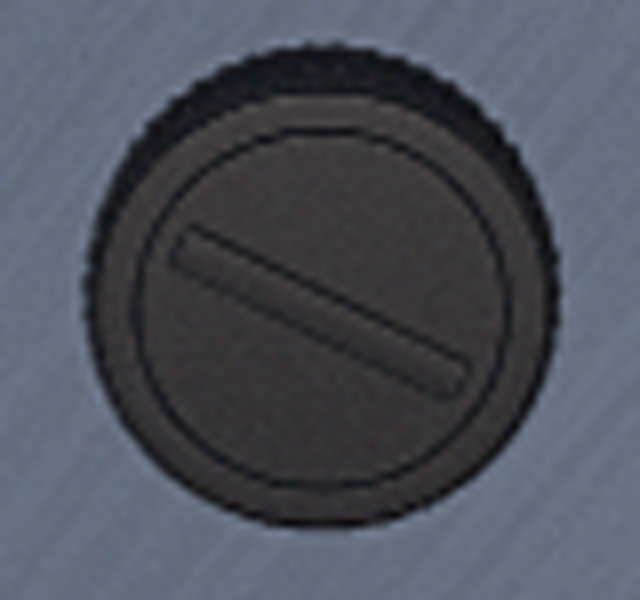

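```bash
python3 - <<'E'
from h import *
import pickle
i,s=pickle.load(open('w4.pkl','rb'))
z=lambda u,v:[215+(u+.5)/8-.5,140+(v+.5)/8-.5]
P=plane('wrist',[z(322,308),z(184,249),z(456,381)],.027,i)
d=P[2]-P[1];y=s['tool_rot'][2];tx=np.array([np.cos(y),np.sin(y)]);ty=np.array([np.sin(y),-np.cos(y)])
print(P[0],P[1:].mean(0),np.linalg.norm(d),np.degrees(np.arctan2(d[1],d[0])))
c=(P[0]+P[1:].mean(0))[:2]/2-.00095*tx;print(c,'delta tool units',(c-s['position'][:2])@tx/.025,(c-s['position'][:2])@ty/.025)
E
```

```text
[ 0.4293105  -0.20328076  0.027     ] [ 0.42970448 -0.20418581  0.027     ] 0.03784268486284405 2.155139505472601
[ 0.42996713 -0.20456469] delta tool units 0.03589569439841924 -0.024707148368584553
```

move_arm(plan=[[0.036,-0.025,1,0,0,0],[0,0,1,0,0,0],[0,0,1,0,0,0],[0,0,1,0,0,0],[0,0,1,0,0,0]])

```text
clock: 6.75
position: [0.431, -0.2036, 0.0308]
tool_rot: [3.141, 0.001, 2.079]
force: [0.6, -0.1, 0.5]
grip_width: 0.0856
```

move_arm(plan=[[0,0,0.6,0,0,0],[0,0,0.3,0,0,0],[0,0,0.2,0,0,0],[0,0,0,0,0,0],[0,0,0,0,0,0]])

```text
clock: 7.25
position: [0.4305, -0.2045, 0.0044]
tool_rot: [3.141, 0.001, 2.078]
force: [-0.4, 0.1, -0.0]
grip_width: 0.0855
```

```bash
python3 - <<'E'
from h import *
s=bot.observe();print(s['position'],s['tool_rot'],s['force'],s['clock'])
c=np.array([.43,-.2046]);y=s['tool_rot'][2];tx=np.array([np.cos(y),np.sin(y)]);ty=np.array([np.sin(y),-np.cos(y)])
print((c-s['position'][:2])@tx,(c-s['position'][:2])@ty)
save('wrist','w5')
E
```

```text
[ 0.43051466 -0.20449333  0.00444465] [3.14099137e+00 7.55419903e-04 2.07820224e+00] [-0.44651745  0.09808634 -0.03318121] 7.25
0.00015684575681287194 -0.000501651478408019
```

View pics/w5.png

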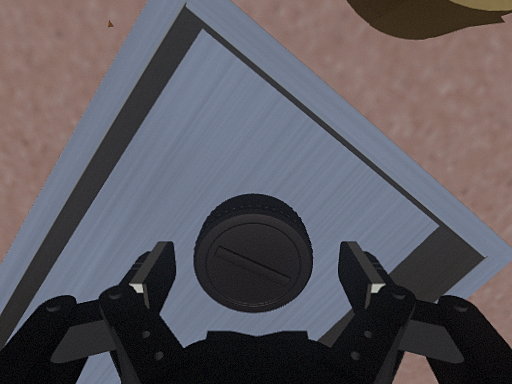

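move_arm(plan=[[0,-0.02,0.1,0,0,0],[0,0,0,0,0,0],[0,0,0,0,0,0],[0,0,0,0,0,0],[0,0,0,0,0,0]], claw=1, force=60)

```text
clock: 7.8
position: [0.4296, -0.2049, 0.0018]
tool_rot: [-3.141, 0.001, 2.078]
force: [-2.9, 0.7, 12.9]
grip_width: 0.0586
```

move_arm(plan=[[0,0,0,0,0,0],[0,0,0,0,0,0],[0,0,0,0,0,0]])

```text
clock: 8.1
position: [0.4296, -0.2049, 0.0018]
tool_rot: [-3.141, 0.001, 2.078]
force: [-2.7, 1.4, 13.6]
grip_width: 0.0588
```

```bash
python3 - <<'E'
from h import *
s=bot.observe();print(s['position'],s['tool_rot'],s['force'],s['clock'],s['grip_width'])
save('wrist','w6')
E
```

```text
[ 0.42959347 -0.20492478  0.00181163] [-3.14145347e+00  5.20781863e-04  2.07779451e+00] [-2.68250178  1.37540254 13.64051948] 8.1 0.058756449024469685
```

View pics/w6.png

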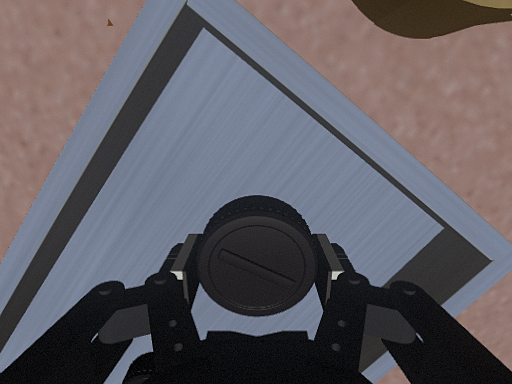

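move_arm(plan=[[0,0,-0.3,0,0,0],[0,0,-0.6,0,0,0],[0,0,-1,0,0,0],[0,0,-1,0,0,0],[0,0,-1,0,0,0]])

```text
clock: 8.65
position: [0.4294, -0.2046, 0.1002]
tool_rot: [3.142, -0.0, 2.078]
force: [0.2, -0.2, -0.7]
grip_width: 0.0585
```

move_arm(plan=[[0,0,-1,0,0,0],[0,0,-1,0,0,0],[0,0,-1,0,0,0],[0,0,-0.5,0,0,0],[0,0,0,0,0,0]])

```text
clock: 9.15
position: [0.4301, -0.2051, 0.1876]
tool_rot: [3.14, 0.002, 2.078]
force: [0.0, -0.7, -0.3]
grip_width: 0.0584
```

```bash
python3 - <<'E'
from h import *
s=bot.observe();print(s['position'],s['tool_rot'],s['force'],s['clock'],s['grip_width'])
save('wrist','w7')
y=s['tool_rot'][2];tx=np.array([np.cos(y),np.sin(y)]);ty=np.array([np.sin(y),-np.cos(y)])
d=np.array([.5664,.0920])-s['position'][:2];print(d@tx/.025,d@ty/.025)
E
```

```text
[ 0.43010098 -0.20511789  0.18761405] [3.14041207e+00 2.22944092e-03 2.07777231e+00] [ 0.03352517 -0.7144028  -0.25120615] 9.15 0.058431916970290945
7.74269538891472 10.5366508506216
```

View pics/w7.png

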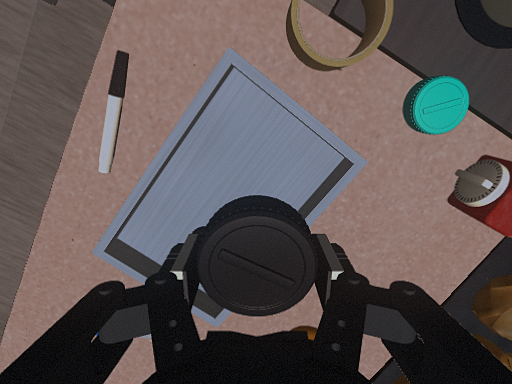

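```bash
python3 - <<'E'
from h import *
im=cv2.imread('pics/w7.png');cv2.imwrite('pics/w7z.png',cv2.resize(im[185:325,185:335],None,fx=5,fy=5,interpolation=cv2.INTER_CUBIC))
E
```

```text
(no output)
```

View pics/w7z.png

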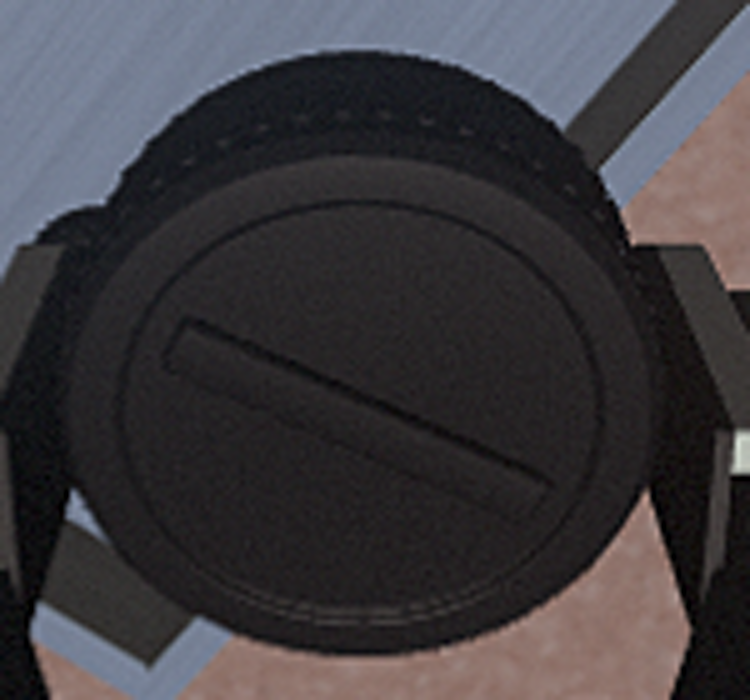

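move_arm(plan=[[0.645,0.878,0,0,0,0],[0.645,0.878,0,0,0,0],[0.645,0.878,0,0,0,0],[0.645,0.878,0,0,0,0],[0.645,0.878,0,0,0,0]])

```text
clock: 9.7
position: [0.4861, -0.0798, 0.1849]
tool_rot: [-3.14, -0.001, 2.078]
force: [0.0, -0.4, -0.5]
grip_width: 0.0585
```

move_arm(plan=[[0.645,0.878,0,0,0,0],[0.645,0.878,0,0,0,0],[0.645,0.878,0,0,0,0],[0.645,0.878,0,0,0,0],[0.645,0.878,0,0,0,0]])

```text
clock: 10.2
position: [0.5429, 0.0439, 0.1847]
tool_rot: [-3.14, -0.001, 2.078]
force: [0.6, -1.0, -1.0]
grip_width: 0.0582
```

move_arm(plan=[[0.645,0.878,0,0,0,0],[0.645,0.878,0,0,0,0],[0,0,0,0,0,-0.046],[0,0,0,0,0,-0.046],[0,0,0,0,0,-0.046]])

```text
clock: 10.7
position: [0.5651, 0.0927, 0.1846]
tool_rot: [-3.14, -0.002, 2.519]
force: [0.5, -0.1, -0.9]
grip_width: 0.0583
```

move_arm(plan=[[0,0,0,0,0,-0.046],[0,0,0,0,0,-0.046],[0,0,0,0,0,-0.046],[0,0,0,0,0,-0.046],[0,0,0,0,0,-0.046]])

```text
clock: 11.2
position: [0.5652, 0.0924, 0.1847]
tool_rot: [3.141, -0.002, -3.043]
force: [-0.2, -1.1, -0.4]
grip_width: 0.0587
```

move_arm(plan=[[0,0,0,0,0,0],[0,0,0,0,0,0],[0,0,0,0,0,0]])

```text
clock: 11.5
position: [0.5656, 0.0925, 0.1858]
tool_rot: [3.142, -0.001, -3.052]
force: [-0.7, -0.5, 0.1]
grip_width: 0.0584
```

```bash
python3 - <<'E'
from h import *
from scipy.spatial.transform import Rotation as Ro
s=bot.observe();print(s['position'],s['tool_rot'],s['qpos'],s['clock'])
info=viewer.camera_info('wrist')
z=lambda u,v:[185+(u+.5)/5-.5,185+(v+.5)/5-.5]
T=Ro.from_euler('xyz',s['tool_rot']).as_matrix();
px=[z(360,200),z(360,622),z(116,400),z(605,400),z(178,343),z(534,504)]
P=plane('wrist',px,s['position'][2]+.0252,info)
Q=(P-s['position'])@T; print(Q*1000)
print((Q[0]+Q[1])/2*1000, np.linalg.norm(Q[0]-Q[1]),np.linalg.norm(Q[2]-Q[3]))
d=P[5]-P[4]; print('bar deg now',np.degrees(np.arctan2(d[1],d[0])), 'home -91.3/88.7')
y=s['tool_rot'][2];tx=T[:2,0];ty=T[:2,1]
d=np.array([.5664,.0920])-s['position'][:2];print(d@tx/.025,d@ty/.025)
im=save('side','s1')
cv2.imwrite('pics/s1z.png',cv2.resize(im[190:340,110:270,::-1],None,fx=4,fy=4,interpolation=cv2.INTER_CUBIC))
E
```

```text
[0.56559926 0.09245483 0.18578961] [ 3.14156710e+00 -6.57754626e-04 -3.05222957e+00] [ 0.32315155  0.62372217 -0.85938084  1.75423658  0.5452322   1.02093103
  0.92068998] 11.5
[[ 23.20936692   0.84363394 -25.18471783]
 [-23.46478434   0.86108567 -25.21541753]
 [  2.33132893 -22.32658518 -25.19904249]
 [  2.37529377  24.1172381  -25.19782687]
 [  8.50471741 -16.18377793 -25.19482496]
 [ -9.33865023  17.83307472 -25.20569234]]
[ -0.12770871   0.85235981 -25.20006768] 0.046674164625954986 0.046443844106221446
bar deg now 67.44109323439721 home -91.3/88.7
-0.03027819804957383 -0.02097910961107699
```

View pics/s1z.png

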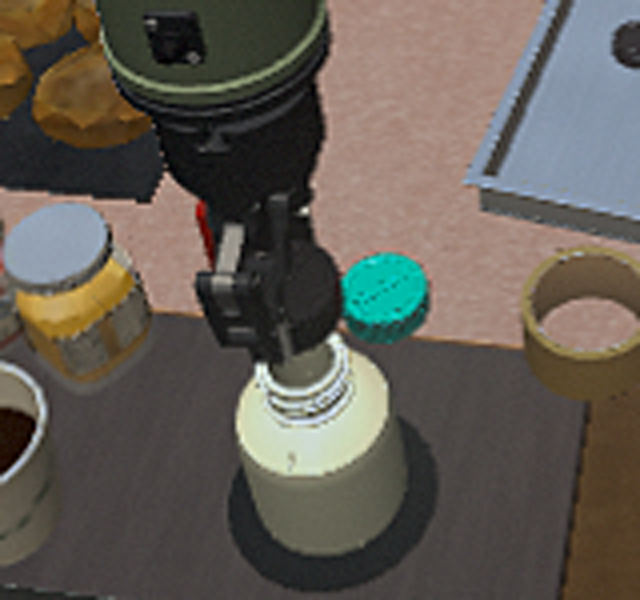

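```bash
python3 - <<'E'
from h import *
import pickle
from scipy.spatial.transform import Rotation as Ro
L=[pickle.load(open(f'w{k}.pkl','rb')) for k in (1,2,3,4)]
for k in range(3): 
    s=bot.observe(); L.append((viewer.camera_info('wrist'),s))
for i,s in L:
    T=Ro.from_euler('xyz',s['tool_rot']).as_matrix();R=np.array(i['R']);o=-R.T@np.array(i['t'])
    M=R@T
    print((T.T@(o-s['position'])*1000).round(2),(M@Ro.from_euler('z',90,degrees=True).as_matrix()).round(4)[2],M[0].round(4),s['clock'],s['position'].round(4))
E
```

```text
[  80.37   -0.56 -141.94] [9.000e-04 3.089e-01 9.511e-01] [ 4.e-04  1.e+00 -8.e-04] 1.75 [ 0.4296 -0.2054  0.2313]
[  80.38   -0.55 -141.93] [9.000e-04 3.089e-01 9.511e-01] [ 4.e-04  1.e+00 -8.e-04] 3.3 [0.5649 0.0858 0.306 ]
[  79.69    1.22 -141.96] [0.     0.3096 0.9509] [4.e-04 1.e+00 1.e-04] 4.75 [0.5651 0.0868 0.3063]
[  79.67    1.25 -141.97] [1.000e-04 3.097e-01 9.508e-01] [5.e-04 1.e+00 0.e+00] 6.2 [ 0.4309 -0.2051  0.1563]
[  78.25    0.94 -141.97] [-6.000e-04  3.091e-01  9.510e-01] [5.e-04 1.e+00 8.e-04] 11.55 [0.5657 0.0925 0.186 ]
[  78.25    0.94 -141.97] [-6.000e-04  3.091e-01  9.510e-01] [5.e-04 1.e+00 8.e-04] 11.55 [0.5657 0.0925 0.186 ]
[  78.25    0.94 -141.97] [-6.000e-04  3.091e-01  9.510e-01] [5.e-04 1.e+00 8.e-04] 11.55 [0.5657 0.0925 0.186 ]
```

```bash
python3 - <<'E'
import numpy as np
ys=[.4367,.4409,.4353,2.0740,2.0758,-3.0522];v=[[80.35,-.59],[80.37,-.56],[80.38,-.55],[79.69,1.22],[79.67,1.25],[78.25,.94]]
A=[];b=[]
for y,p in zip(ys,v):
    c,s=np.cos(y),np.sin(y); A+= [[1,0,c,s],[0,1,s,-c]]; b+=p
x,r,_,_=np.linalg.lstsq(np.array(A),np.array(b),rcond=None);print(x,r)
E
```

```text
[7.91794004e+01 5.62955103e-03 8.35013167e-01 1.02374680e+00] [0.00226507]
```

```bash
cat >> h.py <<'E'
from scipy.spatial.transform import Rotation as Ro
def nominal(s,info):
    T=Ro.from_euler('xyz',s['tool_rot']).as_matrix()
    sn,cs=.309,.9511
    M=np.array([[0,1,0],[-cs,0,-sn],[-sn,0,cs]])  # rows: cam axes in tool
    R=M@T.T; o=s['position']+T@np.array([.07918,0,-.14195])
    return dict(K=info['K'],D=info['D'],R=R,t=-R@o)
E
python3 - <<'E'
from h import *
import pickle
L={k:pickle.load(open(f'w{k}.pkl','rb')) for k in (1,2,3,4)}
i,s=L[1];n=nominal(s,i);print(n['R'].round(3),np.array(i['R']).round(3))
N={k:nominal(L[k][1],L[k][0]) for k in L}
zz=lambda x0,y0,f:(lambda u,v:[x0+(u+.5)/f-.5,y0+(v+.5)/f-.5])
z1=zz(220,125,8);z2=zz(210,140,9);z3=zz(214,132,9);z4=zz(215,140,8)
a=plane('wrist',[z2(385,252)],.14,N[2])[0];b=plane('wrist',[z3(407,317)],.14,N[3])[0];print('jar',a,b)
c=plane('wrist',[z1(297,309)],.027,N[1])[0];d=plane('wrist',[z4(322,308),z4(320,315)],.027,N[4]).mean(0);print('lid',c,d)
r=lambda s:(lambda y:np.array([[np.cos(y),np.sin(y)],[np.sin(y),-np.cos(y)]]))(s['tool_rot'][2])
for p,q,j,k in((a,b,2,3),(c,d,1,4)):
    A=np.block([[np.eye(2),r(L[j][1])],[np.eye(2),r(L[k][1])]]);print(np.linalg.solve(A,np.r_[p[:2],q[:2]]))
for k in(2,3):
    q=[z2(147,72),z2(625,300)] if k==2 else [z3(545,15),z3(273,470)]
    Q=plane('wrist',q,.1,N[k]);d=Q[1]-Q[0];print(Q.mean(0),np.degrees(np.arctan2(d[1],d[0])))
z7=zz(185,185,5);s=bot.observe();n=nominal(s,viewer.camera_info('wrist'))
P=plane('wrist',[z7(360,200),z7(360,622),z7(116,400),z7(605,400)],s['position'][2]+.0252,n);T=Ro.from_euler('xyz',s['tool_rot']).as_matrix()
Q=(P-s['position'])@T*1000;print(Q[:2].mean(0),Q[2:].mean(0))
E
```

```text
[[ 0.427 -0.904 -0.001]
 [-0.86  -0.406  0.308]
 [-0.279 -0.131 -0.951]] [[ 0.427 -0.904  0.   ]
 [-0.86  -0.406  0.308]
 [-0.279 -0.132 -0.951]]
jar [0.56624391 0.09161464 0.14      ] [0.56500219 0.09192343 0.14      ]
lid [ 0.42972052 -0.2052602   0.027     ] [ 0.42844768 -0.20461737  0.027     ]
[ 5.65478805e-01  9.11889949e-02  8.73236357e-04 -6.33421297e-05]
[ 4.28782663e-01 -2.05535654e-01  9.65721260e-04  1.51126033e-04]
[0.56567863 0.09131674 0.1       ] -91.0383039782048
[0.56502074 0.09196566 0.1       ] -91.5074990603125
[  0.75215506  -0.02824107 -25.19970839] [ 3.23492690e+00  1.90701035e-02 -2.51987504e+01]
```

move_arm(plan=[[0.013,-0.052,0.5,0,0,0],[0,0,0.5,0,0,0],[0,0,0.4,0,0,0],[0,0,0.2,0,0,0],[0,0,0,0,0,0]])

```text
clock: 12.05
position: [0.5652, 0.0911, 0.1453]
tool_rot: [3.141, -0.001, -3.049]
force: [-0.1, 0.4, -0.5]
grip_width: 0.0585
```

```bash
python3 - <<'E'
from h import *
s=bot.observe();print(s['position'],s['tool_rot'],s['force'],s['clock'])
for n in('side','wrist'):
    im=save(n,n+'s2')
    if n=='side':cv2.imwrite('pics/s2z.png',cv2.resize(im[220:320,140:260,::-1],None,fx=5,fy=5,interpolation=cv2.INTER_CUBIC))
E
```

```text
[0.56518136 0.09112773 0.14534737] [ 3.14145231e+00 -1.37172065e-03 -3.04876824e+00] [-0.06770012  0.38640342 -0.54121128] 12.05
```

View pics/s2z.png

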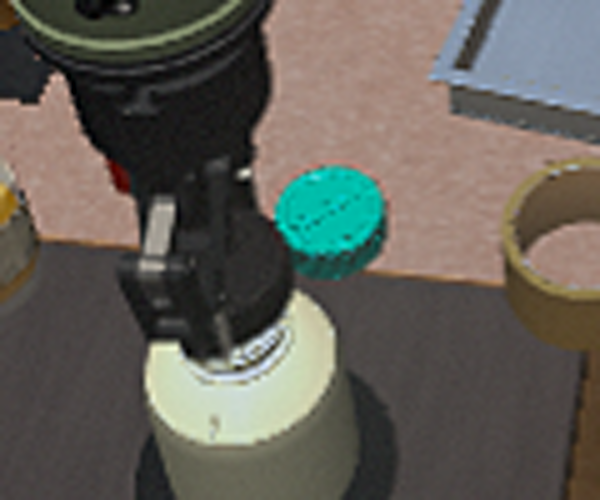

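View pics/wrists2.png

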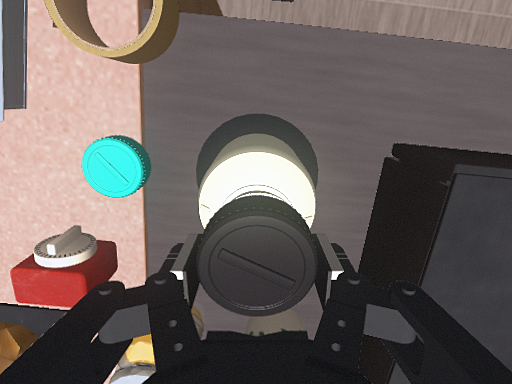

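move_arm(plan=[[0,0,0.15,0,0,0],[0,0,0.15,0,0,0],[0,0,0,0,0,0]])

```text
clock: 12.45
position: [0.5654, 0.091, 0.1384]
tool_rot: [-3.141, -0.0, -3.049]
force: [0.3, 0.1, 0.6]
grip_width: 0.0587
```

move_arm(plan=[[0,0,0.12,0,0,0],[0,0,0.12,0,0,0],[0,0,0,0,0,0]])

```text
clock: 12.75
position: [0.5654, 0.091, 0.1324]
tool_rot: [3.142, -0.001, -3.049]
force: [-0.2, -0.2, 0.2]
grip_width: 0.0589
```

move_arm(plan=[[0,0,0.12,0,0,0],[0,0,0.1,0,0,0],[0,0,0,0,0,0]])

```text
clock: 13.05
position: [0.5654, 0.091, 0.1269]
tool_rot: [-3.142, -0.0, -3.049]
force: [0.1, -0.2, -1.3]
grip_width: 0.0585
```

move_arm(plan=[[0,0,0.06,0,0,0],[0,0,0.06,0,0,0],[0,0,0,0,0,0]])

```text
clock: 13.35
position: [0.5655, 0.0911, 0.1241]
tool_rot: [3.142, -0.0, -3.049]
force: [-0.4, 0.1, -1.2]
grip_width: 0.0585
```

move_arm(plan=[[0,0,0.04,0,0,0],[0,0,0,0,0,0]])

```text
clock: 13.55
position: [0.5656, 0.0911, 0.1233]
tool_rot: [3.142, 0.0, -3.049]
force: [-0.6, 0.1, 0.8]
grip_width: 0.0587
```

move_arm(plan=[[0,0,0.04,0,0,0],[0,0,0,0,0,0]])

```text
clock: 13.75
position: [0.5659, 0.0912, 0.123]
tool_rot: [-3.141, 0.001, -3.049]
force: [-2.3, -1.6, 13.0]
grip_width: 0.0583
```

move_arm(plan=[[0,0,0,0,0,0.045],[0,0,0.011,0,0,0.045],[0,0,0.011,0,0,0.045],[0,0,0.011,0,0,0.045]])

```text
clock: 14.15
position: [0.5661, 0.0912, 0.1221]
tool_rot: [3.141, 0.001, 2.663]
force: [1.0, -0.2, 7.4]
grip_width: 0.0586
```

```bash
python3 - <<'E'
from h import *
s=bot.observe();print(s['position'],s['tool_rot'],s['force'],s['moment'],s['clock'])
im=save('wrist','w8')
E
```

```text
[0.5661498  0.09121081 0.12209222] [3.14077077e+00 1.14698070e-03 2.66293777e+00] [ 0.96676703 -0.2075846   7.40647627] [-0.14010135 -0.02317393  0.02481392] 14.15
```

View pics/w8.png

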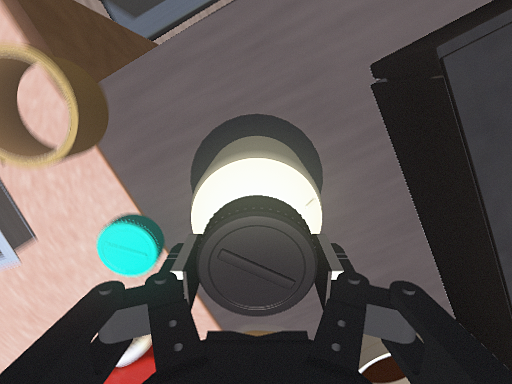

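move_arm(plan=[[0,0,0.011,0,0,0.045],[0,0,0.011,0,0,0.045],[0,0,0.011,0,0,0.045],[0,0,0.011,0,0,0.045],[0,0,0.011,0,0,0.045]])

```text
clock: 14.7
position: [0.5661, 0.0912, 0.1207]
tool_rot: [3.14, 0.0, 1.956]
force: [-0.8, 0.6, 7.0]
grip_width: 0.0585
```

```bash
python3 - <<'E'
from h import *
s=bot.observe();print(s['position'],s['tool_rot'],s['force'],s['moment'],s['clock'])
im=save('wrist','w9')
E
```

```text
[0.56610854 0.09122352 0.12072322] [3.14026928e+00 2.95234790e-04 1.95613277e+00] [-0.83254486  0.61170162  6.9752024 ] [-0.0865863   0.09084626  0.02751151] 14.7
```

View pics/w9.png

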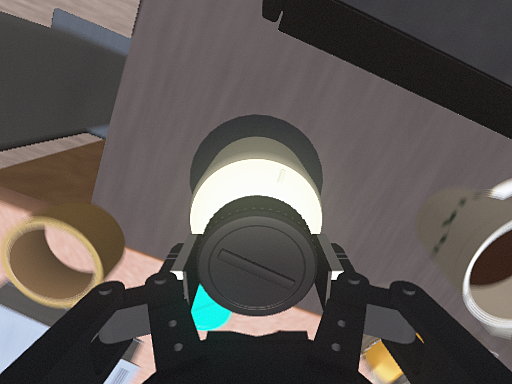

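move_arm(plan=[[0,0,0.011,0,0,0.045],[0,0,0.011,0,0,0.045],[0,0,0.011,0,0,0.045],[0,0,0.011,0,0,0.045],[0,0,0.011,0,0,0.045]])

```text
clock: 15.25
position: [0.5661, 0.0914, 0.1194]
tool_rot: [3.14, -0.001, 1.25]
force: [0.5, -0.1, 7.7]
grip_width: 0.0586
```

move_arm(plan=[[0,0,0.011,0,0,0.045],[0,0,0.011,0,0,0.045],[0,0,0.011,0,0,0.045]])

```text
clock: 15.55
position: [0.5662, 0.0913, 0.1189]
tool_rot: [3.141, -0.001, 0.825]
force: [-2.4, -1.3, 17.1]
grip_width: 0.0587
```

```bash
python3 - <<'E'
from h import *
s=bot.observe();print(s['position'],s['tool_rot'],s['force'],s['moment'],s['clock'],s['qpos'])
im=save('wrist','w10')
E
```

```text
[0.5662407  0.09130009 0.11889288] [ 3.14059809e+00 -1.42436388e-03  8.25251953e-01] [-2.38991499 -1.30441449 17.0638542 ] [-0.09026562  0.80742035  0.03393182] 15.55 [-0.12052147  0.58787042 -0.20015068  1.82802073  0.16445024  0.73998693
 -1.15504939]
```

View pics/w10.png

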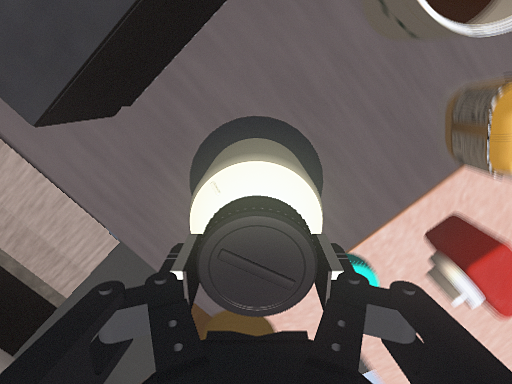

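move_arm(plan=[[0,0,-0.01,0,0,0.035],[0,0,0,0,0,0.035],[0,0,0,0,0,0.03],[0,0,0,0,0,0]])

```text
clock: 16.0
position: [0.5661, 0.0914, 0.1189]
tool_rot: [3.141, -0.001, 0.513]
force: [-1.3, -0.8, 9.8]
grip_width: 0.0583
```

```bash
python3 - <<'E'
from h import *
s=bot.observe();print(s['position'],s['tool_rot'],s['force'],s['moment'],s['clock'],s['qpos'])
im=save('wrist','w11')
E
```

```text
[0.56613035 0.09142956 0.11891194] [ 3.14113394e+00 -1.42929649e-03  5.13337775e-01] [-1.2590513  -0.77663629  9.79268525] [ 0.0601572   0.22311032 -0.02799829] 16.0 [-0.18004064  0.58403054 -0.1169991   1.83133989  0.09681551  0.73020565
 -1.40737591]
```

View pics/w11.png

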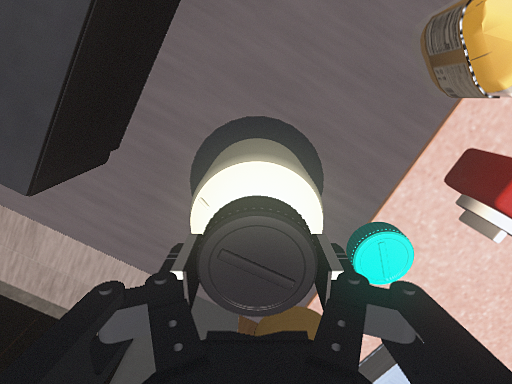

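move_arm(plan=[[0,0,0,0,0,0.02],[0,0,0,0,0,0]])

```text
clock: 16.25
position: [0.566, 0.0914, 0.1189]
tool_rot: [3.141, -0.001, 0.452]
force: [-2.2, -0.2, 11.2]
grip_width: 0.0585
```

```bash
python3 - <<'E'
from h import *
s=bot.observe();print(s['position'],np.degrees(s['tool_rot'][2]),s['force'],s['moment'],s['clock'])
E
```

```text
[0.56604248 0.09141133 0.11891479] 25.893571316512876 [-2.232393   -0.15099232 11.24515711] [ 0.15307337  0.36981955 -0.00320871] 16.25
```

move_arm(plan=[[0,0,0,0,0,0.015],[0,0,0,0,0,0]])

```text
clock: 16.45
position: [0.5657, 0.0915, 0.1189]
tool_rot: [-3.141, -0.001, 0.406]
force: [-3.4, 0.2, 13.5]
grip_width: 0.059
```

```bash
python3 - <<'E'
from h import *
s=bot.observe();print(s['position'],np.degrees(s['tool_rot'][2]),s['force'],s['moment'],s['clock'])
E
```

```text
[0.56568807 0.09149762 0.11888916] 23.24768825135627 [-3.43272357  0.22028719 13.47981313] [0.18214839 0.93081307 0.17093611] 16.45
```

move_arm(plan=[[0,0,0,0,0,0.015],[0,0,0,0,0,0]])

```text
clock: 16.65
position: [0.5663, 0.0918, 0.1189]
tool_rot: [-3.141, -0.002, 0.359]
force: [-0.4, 1.9, 9.3]
grip_width: 0.0584
```

```bash
python3 - <<'E'
from h import *
s=bot.observe();print(s['position'],np.degrees(s['tool_rot'][2]),s['force'],s['moment'],s['clock'])
save('wrist','w12')
E
```

```text
[0.56626426 0.09179855 0.11892961] 20.559929136213125 [-0.44939655  1.90169152  9.32708915] [0.47020333 0.17699899 0.20490233] 16.65
```

View pics/w12.png

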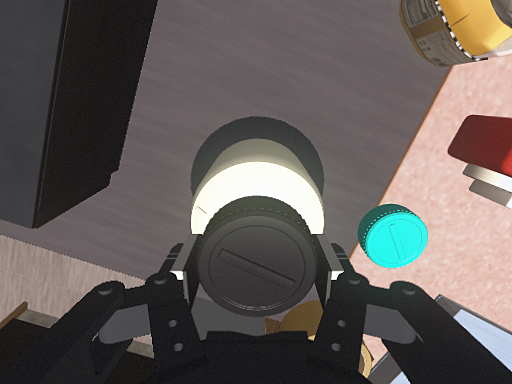

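move_arm(plan=[[0,0,0,0,0,0.015],[0,0,0,0,0,0]])

```text
clock: 16.9
position: [0.5664, 0.0917, 0.1189]
tool_rot: [3.142, -0.002, 0.312]
force: [1.5, -0.0, 8.8]
grip_width: 0.0589
```

```bash
python3 - <<'E'
from h import *
s=bot.observe();print(s['position'],np.degrees(s['tool_rot'][2]),s['force'],s['moment'],s['clock'])
E
```

```text
[0.56639181 0.09168004 0.11890887] 17.884386435790642 [ 1.52405468 -0.01092963  8.7525079 ] [ 0.35708722 -0.13692156  0.48873784] 16.9
```

move_arm(plan=[[0,0,0,0,0,0.015],[0,0,0,0,0,0]])

```text
clock: 17.1
position: [0.5662, 0.0916, 0.1189]
tool_rot: [-3.141, -0.002, 0.264]
force: [-2.6, 0.2, 11.4]
grip_width: 0.0589
```

```bash
python3 - <<'E'
from h import *
s=bot.observe();print(s['position'],np.degrees(s['tool_rot'][2]),s['force'],s['moment'],s['clock'])
im=save('wrist','w13')
a=cv2.imread('pics/w7.png')
f=lambda x:cv2.resize(x[190:320,190:325],None,fx=2.9,fy=2.9,interpolation=cv2.INTER_CUBIC)
cv2.imwrite('pics/cmp.png',np.hstack([f(a),f(im[:,:,::-1])]))
E
```

```text
[0.56617082 0.09159338 0.11889776] 15.146330153193977 [-2.62527194  0.17765961 11.36400231] [ 0.28348625  0.47064584 -0.13610097] 17.1
```

View pics/cmp.png

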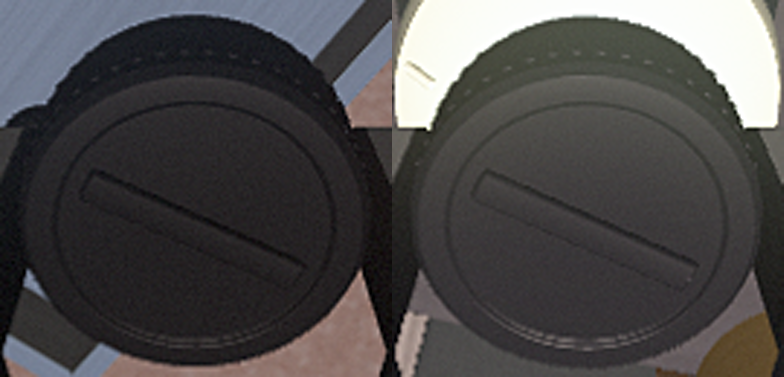

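```bash
python3 - <<'E'
import cv2,numpy as np
ref=None
for k in ('w7','w8','w9','w10','w11','w12','w13'):
    g=cv2.cvtColor(cv2.imread(f'pics/{k}.png'),cv2.COLOR_BGR2GRAY).astype(np.float32)
    pts=[]
    for x in range(226,290):
        yl=252+(x-222)*0.43   # approx upper edge
        ys=np.arange(int(yl)-8,int(yl)+9); col=g[ys,x]; d=np.gaussian_filter(col,1) if 0 else cv2.GaussianBlur(col.reshape(-1,1),(1,3),0)[:,0]
        j=np.argmin(d[2:-2])+2
        den=d[j-1]-2*d[j]+d[j+1]; off=0.5*(d[j-1]-d[j+1])/den if den else 0
        pts.append((x,ys[j]+off))
    P=np.array(pts); m=np.ones(len(P),bool)
    for _ in range(5):
        c=np.polyfit(P[m,0],P[m,1],1); r=P[:,1]-np.polyval(c,P[:,0]); m=abs(r)<max(1,1.5*np.median(abs(r)))
    print(k,np.degrees(np.arctan(c[0])).round(2),np.polyval(c,257).round(2),m.sum())
E
```

```text
w7 23.85 263.91 64
w8 23.79 263.99 64
w9 23.76 264.07 64
w10 23.88 264.05 64
w11 23.94 263.99 64
w12 23.81 263.99 64
w13 23.95 263.97 64
```

```bash
python3 - <<'E'
from h import *
import cv2
for k in ('w8','w10','w13'):
    im=cv2.imread(f'pics/{k}.png');print()
    cv2.imwrite(f'pics/{k}m.png',cv2.resize(im[150:250,180:335],None,fx=5,fy=5,interpolation=cv2.INTER_CUBIC))
s=bot.observe();print(s['position'],s['tool_rot'],s['moment'],s['force'],s['clock'])
E
```

```text
[0.56602345 0.09158517 0.11887626] [-3.14135551e+00 -1.31260233e-03  2.65402996e-01] [ 0.29470451  0.4727881  -0.02353093] [-2.15048259  0.11911874 11.88039798] 17.15
```

View pics/w13m.png

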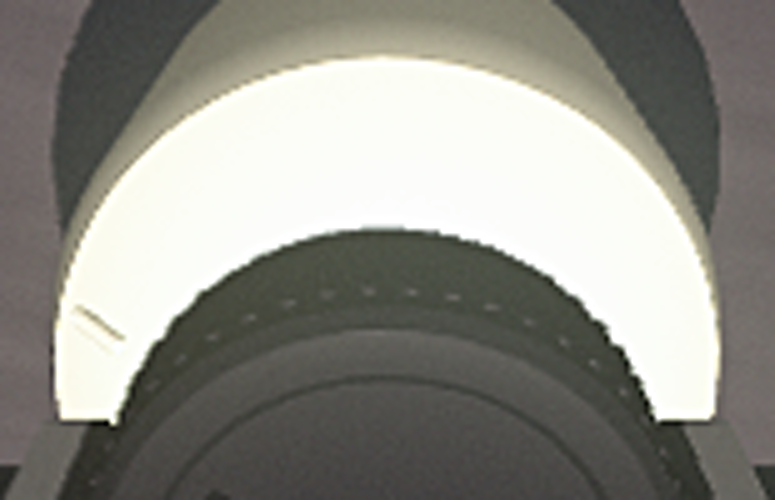

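View pics/w8m.png

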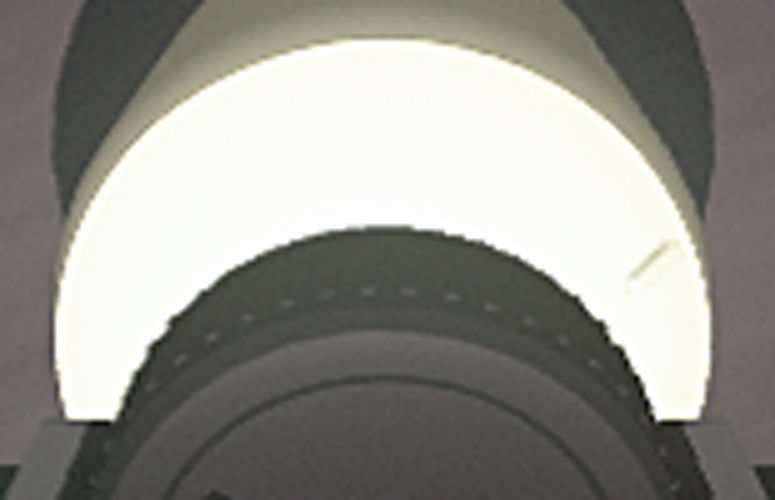

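```bash
python3 - <<'E'
from h import *
i=viewer.camera_info('wrist')
z=lambda u,v:[180+(u+.5)/5-.5,150+(v+.5)/5-.5]
S={'w13':dict(position=np.array([.5661,.0916,.1189]),tool_rot=[-3.1414,-.0013,.2644]),'w8':dict(position=np.array([.56615,.0912,.1221]),tool_rot=[3.1408,.0011,2.663])}
Q={'w13':[(75,313),(120,343)],'w8':[(675,244),(629,290)]}
for k in S:
    n=nominal(S[k],i)
    # b correction: subtract .0009 along tool x
    y=S[k]['tool_rot'][2]; b=.0006*np.array([np.cos(y),np.sin(y)])
    for h in (.095,.1,.105):
        P=plane('wrist',[z(*q) for q in Q[k]],h,n)[:,:2]-b
        r=P-np.array([.5655,.0912]); l=P[0]-P[1]
        print(k,h,np.linalg.norm(r,axis=1).round(4),np.degrees(np.arctan2(r[:,1],r[:,0])).round(1),'line',np.degrees(np.arctan2(l[1],l[0])).round(1))
E
```

```text
w13 0.095 [0.0407 0.0345] [91.3 95.8] line 68.1
w13 0.1 [0.0401 0.0339] [88.  91.8] line 68.1
w13 0.105 [0.0396 0.0335] [84.6 87.7] line 68.1
w8 0.095 [0.0406 0.0332] [86.5 80.5] line 111.3
w8 0.1 [0.0404 0.033 ] [89.5 84.3] line 111.3
w8 0.105 [0.0403 0.0329] [92.5 88.1] line 111.3
```

move_arm(plan=[[0,0,0,0,0,-0.015],[0,0,0,0,0,0]])

```text
clock: 17.35
position: [0.5662, 0.0919, 0.119]
tool_rot: [-3.141, -0.002, 0.315]
force: [-0.0, 1.3, 10.5]
grip_width: 0.0586
```

```bash
python3 - <<'E'
from h import *
s=bot.observe();print(s['position'],np.degrees(s['tool_rot'][2]),s['force'],s['moment'],s['clock'])
E
```

```text
[0.56624294 0.09190461 0.11895351] 18.074433306575973 [-0.03076675  1.3004293  10.53318999] [0.53908568 0.07200968 0.75755507] 17.35
```

move_arm(plan=[[0,0,0,0,0,-0.015],[0,0,0,0,0,0]])

```text
clock: 17.55
position: [0.5661, 0.0919, 0.1189]
tool_rot: [-3.141, -0.002, 0.362]
force: [-2.0, 2.1, 10.1]
grip_width: 0.0585
```

```bash
python3 - <<'E'
from h import *
s=bot.observe();print(s['position'],np.degrees(s['tool_rot'][2]),s['force'],s['moment'],s['clock'])
save('wrist','w14')
E
```

```text
[0.56605889 0.09193758 0.11891295] 20.76154178265688 [-2.02027494  2.07391785 10.06968818] [0.62232467 0.32107865 0.37184055] 17.55
```

```bash
cat > bar.py <<'E'
import cv2,numpy as np,sys
def edge(k,lo,hi,off0):
    g=cv2.cvtColor(cv2.imread(f'pics/{k}.png'),cv2.COLOR_BGR2GRAY).astype(np.float32);pts=[]
    for x in range(lo,hi):
        yl=off0+(x-222)*0.43
        ys=np.arange(int(yl)-8,int(yl)+9); d=cv2.GaussianBlur(g[ys,x].reshape(-1,1),(1,3),0)[:,0]
        j=np.argmin(d[2:-2])+2; den=d[j-1]-2*d[j]+d[j+1]
        pts.append((x,ys[j]+(0.5*(d[j-1]-d[j+1])/den if den else 0)))
    P=np.array(pts);m=np.ones(len(P),bool)
    for _ in range(5):
        c=np.polyfit(P[m,0],P[m,1],1);r=P[:,1]-np.polyval(c,P[:,0]);m=abs(r)<max(1,1.5*np.median(abs(r)))
    return np.degrees(np.arctan(c[0])),np.polyval(c,257),c
if __name__=='__main__':
    for k in sys.argv[1:]: print(k,edge(k,226,290,252))
E
python3 bar.py w7 w13 w14
python3 - <<'E'
from h import *
from bar import edge
s=bot.observe();i=viewer.camera_info('wrist');n=nominal(s,i)
c=edge('w14',226,290,252)[2]
P=plane('wrist',[[226,np.polyval(c,226)],[290,np.polyval(c,290)]],s['position'][2]+.0255,n);d=P[1]-P[0]
print(np.degrees(np.arctan2(d[1],d[0])),'yaw',np.degrees(s['tool_rot'][2]))
E
```

```text
w7 (np.float64(23.848487498168726), np.float64(263.90869872284827), array([  0.44206382, 150.29829749]))
w13 (np.float64(23.94801827062668), np.float64(263.96503985923687), array([  0.44414203, 149.82053859]))
w14 (np.float64(23.80248661631348), np.float64(264.02405819474257), array([  0.44110439, 150.6602287 ]))
-96.24460433611311 yaw 20.694215114871316
```

move_arm(plan=[[0,0,-0.02,0,0,-0.02],[0,0,-0.011,0,0,-0.0467],[0,0,-0.011,0,0,-0.0467]])

```text
clock: 17.9
position: [0.5655, 0.0913, 0.1192]
tool_rot: [3.142, 0.0, 0.722]
force: [0.2, -0.8, -0.1]
grip_width: 0.0588
```

```bash
python3 - <<'E'
from h import *
s=bot.observe();print(s['position'],np.degrees(s['tool_rot'][2]),s['force'],s['moment'],s['clock'])
save('wrist','w15')
E
python3 bar.py w15
```

```text
[0.56551857 0.09132357 0.11922276] 41.38720531947304 [ 0.16294643 -0.78524096 -0.14982039] [-0.01398781 -0.00100221 -0.02826713] 17.9
w15 (np.float64(23.842841410569395), np.float64(263.998282147499), array([  0.44194602, 150.41815422]))
```

With the downward push relieved the forces read about zero, so I can test the end stop cleanly before the final back-off.

move_arm(plan=[[0,0,0.006,0,0,0.045],[0,0,0,0,0,0.045],[0,0,0,0,0,0]])

```text
clock: 18.25
position: [0.5654, 0.0912, 0.119]
tool_rot: [3.142, 0.0, 0.428]
force: [-1.1, 0.4, 0.0]
grip_width: 0.0586
```

```bash
python3 - <<'E'
from h import *
s=bot.observe();print(s['position'],np.degrees(s['tool_rot'][2]),s['force'],s['moment'],s['clock'])
E
```

```text
[0.56541972 0.09123333 0.11902078] 24.54157221132803 [-1.10095031  0.37693659  0.00726732] [-0.0419079   0.15574852  0.05233448] 18.25
```

move_arm(plan=[[0,0,0,0,0,0.02],[0,0,0,0,0,0]])

```text
clock: 18.45
position: [0.5654, 0.0913, 0.119]
tool_rot: [3.141, 0.0, 0.373]
force: [-1.6, -0.4, 0.2]
grip_width: 0.0582
```

```bash
python3 - <<'E'
from h import *
s=bot.observe();print(s['position'],np.degrees(s['tool_rot'][2]),s['force'],s['moment'],s['clock'])
E
```

```text
[0.5654201  0.09129881 0.11898972] 21.345902217476073 [-1.5993064  -0.43546732  0.20830931] [-0.02031823  0.2505136   0.49600961] 18.45
```

move_arm(plan=[[0,0,0,0,0,0.02],[0,0,0,0,0,0]])

```text
clock: 18.65
position: [0.5664, 0.0917, 0.1192]
tool_rot: [-3.142, -0.002, 0.31]
force: [4.5, 2.3, -3.1]
grip_width: 0.0585
```

```bash
python3 - <<'E'
from h import *
s=bot.observe();print(s['position'],np.degrees(s['tool_rot'][2]),s['force'],s['moment'],s['clock'])
save('wrist','w16')
E
python3 bar.py w16
```

```text
[0.56635925 0.09165803 0.11917165] 17.758449242028917 [ 4.54057208  2.29500519 -3.10272938] [ 0.47227128 -0.99734623  0.54527065] 18.65
w16 (np.float64(23.681449637288857), np.float64(263.89255934230584), array([  0.43858321, 151.1766738 ]))
```

move_arm(plan=[[0,0,0,0,0,-0.0467],[0,0,-0.008,0,0,-0.0467],[0,0,-0.01,0,0,-0.0467],[0,0,-0.01,0,0,-0.0467],[0,0,-0.011,0,0,-0.0467]])

```text
clock: 19.2
position: [0.5657, 0.0911, 0.1201]
tool_rot: [3.141, -0.0, 1.05]
force: [0.6, -0.2, -0.7]
grip_width: 0.0586
```

move_arm(plan=[[0,0,-0.011,0,0,-0.0467],[0,0,-0.011,0,0,-0.0467],[0,0,-0.011,0,0,-0.0467],[0,0,-0.011,0,0,-0.0467],[0,0,0,0,0,0]])

```text
clock: 19.7
position: [0.5657, 0.0908, 0.1211]
tool_rot: [3.142, -0.0, 1.633]
force: [0.8, -0.1, -0.5]
grip_width: 0.058
```

```bash
python3 - <<'E'
from h import *
s=bot.observe();print(s['position'],np.degrees(s['tool_rot'][2]),s['force'],s['moment'],s['clock'])
E
```

```text
[0.56570383 0.09082005 0.12110768] 93.56379019934465 [ 0.82902814 -0.05588713 -0.5399281 ] [-0.00493955 -0.00046134  0.04281471] 19.7
```

move_arm(plan=[[0,0,-0.009,0,0,-0.04],[0,0,-0.009,0,0,-0.04],[0,0,-0.008,0,0,-0.039],[0,0,0,0,0,0],[0,0,0,0,0,0]])

```text
clock: 20.2
position: [0.5656, 0.091, 0.1217]
tool_rot: [-3.142, -0.0, 1.996]
force: [-0.4, -1.1, -1.2]
grip_width: 0.0589
```

```bash
python3 - <<'E'
from h import *
s=bot.observe();print(s['position'],np.degrees(s['tool_rot'][2]),s['tool_rot'],s['force'],s['moment'],s['clock'],s['grip_width'])
save('wrist','w17');save('top','t17');im=save('side','s17')
cv2.imwrite('pics/s17z.png',cv2.resize(im[150:340,140:340,::-1],None,fx=3,fy=3,interpolation=cv2.INTER_CUBIC))
E
python3 bar.py w17
```

```text
[0.56557044 0.09096882 0.12171244] 114.37860109863544 [-3.14150865e+00 -2.16352892e-04  1.99628318e+00] [-0.35993842 -1.14047253 -1.15094022] [ 0.0100957   0.04021291 -0.04893332] 20.2 0.05887154152488279
w17 (np.float64(23.814041432089823), np.float64(263.8583833666471), array([  0.44134533, 150.43263474]))
```

View pics/w17.png

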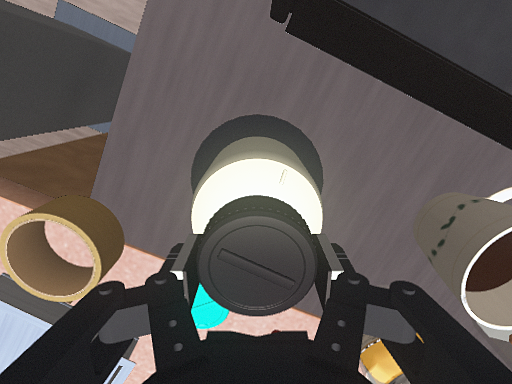

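View pics/s17z.png

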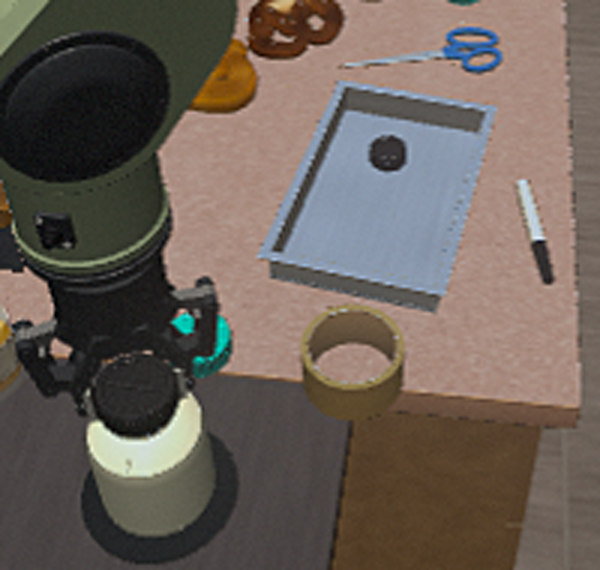

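The lid is a quarter turn back, about 2.8 mm above the rim-contact height, centred, and the forces are near zero. The cap is still in the pan and the tape hasn't moved.

```bash
python3 -c "
from workcell import workorder;print(workorder.job_done())"
```

```text
the job is handed in; nothing more can be done
None
```

I lifted the jar lid out of the pan, screwed it clockwise onto the jar until it was home, then backed it off a quarter turn. I handed in at about 20 s of the 67 s, with the fingers still gripping the lid (60 N set). No verdict was reported.

**Last checks:**
- **Angle:** the bar is about 91° from the line of the marks, and it never slipped in the fingers in any of the pictures I measured.
- **Height:** the tool stands about 2.8 mm higher than it did when the lid sat on the rim.
- **Position:** by the tool readings the lid is centred within about 0.5 mm and level, with contact forces near 1 N.
- **Surroundings:** by eye in the side picture, the small cap is in the pan and the tape has not moved.

**Home position:** the lid reached home height with the bar within about 1–2° of the marks. The turning moment rose just past that point, which agrees with the marks.

**What disagreed:**
- **End stop:** it was not hard. My first tightening, with about 10 N of downward push, ran about 10° past home with unsteady moment readings. A second try with almost no push still went about 7° past, but the moment climbed clearly. I counted the quarter turn from home, not from where I over-turned to.
- **Wrist camera:** its calibration was about 1.3 mm off the tool readings, and I corrected for that.

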